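# Clear and scrub out a beaker

## Task

Clean out the glass beaker: lift the used capped tube out of it, drop the tube into the open bench bin and push the bin's lid shut. Then take the brush from its pot and scrub the inside of the beaker with three full up-and-down strokes, each one down to the glass floor and back up until the brush is almost out of the mouth. Finally stand the brush back in its pot; leave the beaker standing where it is and do not disturb the other things on the bench.

Things in the scene. Friction and masses are not known exactly. Their poses are not given: they have to be found in the camera images.
- beaker: Clear glass beaker standing loose on the bench, the used tube in it: 70 mm outside diameter, 66 mm bore, 95 mm high, floor 4 mm thick, 0.22 kg; a small pouring lip sticks out 6 mm at the rim on its own +x side; white tick marks on its side. Origin: centre of its underside, z up.
- used_tube: Used capped centrifuge tube, loose, standing upright in the beaker up to 12 mm off its centre: 113 mm long, body 29 mm in diameter, screw cap 34 mm in diameter over the top 13 mm. The cap stands clear of the beaker: cap underside 9 mm, cap top 22 mm above the rim. Origin: centre of its foot, z along the tube to the cap. 0.04 kg.
- tube_cap (a point): Centre of that tube's cap, on its axis 107 mm from its foot: grip here from above.
- brush: Brush standing upright, bristles down, in its pot; 195 mm long. Origin: centre of the flat bristle end, z up to the handle. White bristle head from z = 0 to 78 mm: stiff, 57 mm wide (38 mm at the flat end, tapering out over the first 16 mm), with soft bristle ends out to 61 mm. Wire and ferrule to 122 mm, then a round wooden handle, 17 mm in diameter, to 195 mm: grip from above at z = 165 mm.
- brush_pot: Pale porcelain pot that holds the brush, loose on the bench: 74 mm outside diameter, 64 mm bore, 80 mm high, floor 8 mm thick, 0.5 kg. Origin: centre of its underside, z up. In the pot the brush stands on the floor, so its origin is 8 mm above the pot's.
- bin: Grey plastic bench bin, fixed in place on the left bench (whose top is 4 mm lower): 130 mm (own x) by 150 mm (own y), 125 mm high, walls and floor 4 mm, open at the top. Origin: centre of its underside, z up; its own +x points away from the robot, to the side where the lid is hinged.
- bin_lid (a joint): Angle of the bin's lid: 0 = shut flat on the bin, grows as it opens, 2.05 = stop, leaning back beyond upright. Hinge line along the bin's own y at x = +70 mm, z = 128 mm in the bin's frame. Flat plate 138 mm long, 158 mm wide, 5 mm thick, 0.14 kg; falls shut by its own weight once pushed from behind past upright (below about 1.4 rad).
- lid_edge (a point): Tip of the finger lip in the middle of the lid's free edge, 152 mm from the hinge line (the lip is 50 mm wide and sticks out 13 mm beyond the plate). With the lid open it is the highest point, up behind the bin.
- dish: Bystander: clear plastic culture dish lying on the bench, 63 mm across, 14 mm high. Origin: centre of its underside.
- wash_bottle: Bystander: small white bottle with a screw cap, 40 mm in diameter, 88 mm high. Origin: centre of its underside.
- timer: Bystander: white bench timer lying flat, 62 x 66 x 18 mm. Origin: centre of its underside.

How it is judged (in metres and radians):
On the way, in this order (a step that is already met when the one before it is completed fails the run):
1. the used tube lies in the bench bin, released (x of used_tube in the frame of bin between -0.063 and 0.063 m and y of used_tube in the frame of bin between -0.073 and 0.073 m and z of used_tube in the frame of bin between 0 and 0.125 m and x of tube_cap in the frame of bin between -0.063 and 0.063 m and y of tube_cap in the frame of bin between -0.073 and 0.073 m and z of tube_cap in the frame of bin between 0 and 0.125 m and contact force between the fingers and used_tube below 0.05 N), for 0.2 s.
2. first stroke: the end of the brush is down at the beaker's floor (within 12 mm) (z of brush in the frame of beaker between 0 and 0.016 m and horizontal distance between brush and beaker below 0.022 m).
3. first stroke: the end of the brush is back up in the upper half of the beaker or just above its mouth (at least 55 mm above the beaker's underside) (z of brush in the frame of beaker above 0.055 m and horizontal distance between brush and beaker below 0.03 m).
4. second stroke: the end of the brush is down at the beaker's floor (within 12 mm) (all of step 2).
5. second stroke: the end of the brush is back up in the upper half of the beaker or just above its mouth (at least 55 mm above the beaker's underside) (all of step 3).
6. third stroke: the end of the brush is down at the beaker's floor (within 12 mm) (all of step 4).
7. third stroke: the end of the brush is back up in the upper half of the beaker or just above its mouth (at least 55 mm above the beaker's underside) (all of step 5).
At the end, for the whole second after the job is handed in: Tube wholly in the bin, lid shut (0.06 rad); brush upright, bristles down, on its pot's floor (end within 8 mm of the floor, 16 mm of the centre, tilt under 0.2 rad); pot and beaker upright (0.1 rad), beaker within 60 mm of its start; all at rest (x of used_tube in the frame of bin between -0.063 and 0.063 m and y of used_tube in the frame of bin between -0.073 and 0.073 m and z of used_tube in the frame of bin between 0 and 0.125 m and x of tube_cap in the frame of bin between -0.063 and 0.063 m and y of tube_cap in the frame of bin between -0.073 and 0.073 m and z of tube_cap in the frame of bin between 0 and 0.125 m and value of joint bin_lid below 0.06 rad and horizontal distance between brush and brush_pot below 0.016 m and z of brush in the frame of brush_pot between 0 and 0.016 m and angle between brush's own z axis and vertical below 0.2 rad and angle between each of brush_pot, beaker's own z axis and vertical below 0.1 rad and distance of beaker from where it was at the start of the episode below 0.06 m and linear speed of each of brush, beaker, used_tube below 0.02 m/s); the robot touches nothing.
It fails at once if the beaker or the brush pot is tipped by more than 0.6 rad (angle between any of beaker, brush_pot's own z axis and vertical above 0.6 rad).
It fails at once if the dish, the small bottle or the timer is moved by more than 30 mm (distance of any of dish, wash_bottle, timer from where it was at the start of the episode above 0.03 m).
It also fails if it takes over 64 s, if anything falls off the work surface, if the arm or the gripper's body presses on something with over 40 N, if the wrist force passes 120 N, or if a joint passes its speed limit or range.

## Robot

A 6-joint arm with a two-finger parallel gripper is mounted at the origin on a cart in front of the work surface, level with it; the furniture and walls round the work are solid. World frame = base frame: x ahead of the robot, y to its left, z up, the work surface at z = 0. Lengths are in mm, angles in rad, forces in N, time in s.
With the tool pointing down it reaches from about 275 to 1000 mm from the base axis. Payload 8.4 kg.
Tool frame: the origin (TCP) lies between the finger pads; the fingertips stand 22 mm ahead of it and the grasp point (between the pads) lies 3 mm ahead of it (r.nose_length is the z of the fingertips in the tool frame, in mm); z points along the fingers, y is the line along which they close (so a half turn about z gives the same grasp; the last joint's range is limited). The gripper opens to 85 mm and grips with 20 to 120 N. Pads are 22 mm wide; open, the fingers measure 114 mm over their backs; the gripper's body (76 mm by 85 mm) begins 54 mm behind the grasp point. The pads swing forward as they close: fully open they stand 13 mm farther back than shut.
Start: joints at [1.259, 0.353, 1.633, -0, 1.155, -0.002], TCP at [190.541, 595.25, 253.281] pointing down, gripper open.
Joint ranges: [-2.63, 2.63], [-0.92, 2.1], [0.06, 2.66], [-1.3, 4.44], [0, 2.69], [-3.02, 3.02]. Speed limits (rad/s): [2.22, 2.22, 2.79, 3.14, 3.14, 3.14].

## Interface

Orientations are given as [roll, pitch, yaw] about the fixed x, y, z axes, in that order (R = Rz(yaw) Ry(pitch) Rx(roll)).
In Python, from rig import r gives the robot as it stands.
- The arm moves only by the shell command python3 steer.py 'ROWS' [FORCE]. ROWS is rows parted by semicolons, their numbers by spaces, 1 to 5 of them, each of 7 numbers: a rotation vector rx, ry, rz in rad, then dx, dy, dz in mm, then the opening from 0.0 (shut) to 1.0 (fully open); each row shifts and turns the commanded pose from where the row before left it, along the tool's axes as they then stand; what a row does not reach is not made up. A row lasts 1/12 s, in which the tool goes at most 41.7 mm and 0.125 rad, less where a joint would pass 70% of its speed; a pose out of reach is approached as far as the arm can. The fingers move at their own pace and stop on an object; FORCE is the grip in N (left out, the last holds). Time passes only in rows, so rows that do not move let the fingers close. It prints the time, the measured TCP pose, the force, the opening and the grip force at its end.
- r.sense(): the state, without advancing time (a new reading comes with each control period).
- r.grab_frame(name): name is "scene" or "top" or "wrist"; returns the picture (420x560x3 uint8, red, green, blue); there is no depth.
- r.camera_params(name): a dict with "fx", "fy", "cx", "cy" (pixels), "dist_coeffs" ([k1, k2, p1, p2, k3] as OpenCV has them; the pictures are not rectified), "rvec" (rotation vector, rad) and "tvec" (3), from world to camera coordinates, as OpenCV has them. Camera axes: x right, y down, z forward; pixel columns grow to the right and rows downward; lengths in mm; the calibration is good to about 2 mm. A picture is of the moment at which its call begins: read the wrist's pose just before it. camera_params takes no time and is no camera call; for the wrist camera it gives the pose at the moment of the call.
- r.sign_off(): hands the job in; it is judged then, once.
The state is a dict: "clock": time; "qpos": joint angles; "qvel": joint speeds; "joint_efforts": joint torques, N m; "eef_pos": TCP position; "tcp_rot": TCP orientation; "contact_force": force on the tool from outside, world axes, zero at the start; "wrist_torque": the same for the moment, N m; "opening": opening from 0.0 (shut) to 1.0 (fully open); "grasp_force": force on a finger pad.
Only numpy, scipy, OpenCV 4.12 (cv2) and the standard library are available. Lean on these libraries where they do the work, as an engineer would, in place of code of your own. Each camera call takes 0.05 s, during which the arm holds its last target. There are 200 camera calls.

## Working session

There is one attempt and no reset: what is moved stays moved. The work goes in short steps, Python scripts to look and compute and a shell command to move; the robot and the scene stay as the last step left them, time stands still between calls to the robot, and variables do not carry over. Pictures are saved under pics/ and viewed, at most 10 in all, crops included, and the job is handed in when it is done.

```bash
ls; mkdir -p pics; python3 - <<'E'
from rig import r
import cv2,json,numpy as np
s=r.sense();print(s)
for n in("scene","top","wrist"):
    p=r.camera_params(n);print(n,p)
    im=r.grab_frame(n)[:,:,::-1];cv2.imwrite(f"pics/{n}0.png",im)
a=cv2.imread("pics/scene0.png");b=cv2.imread("pics/top0.png")
E
```

```text
pics
rig.py
steer.py
{'clock': 0.0, 'qpos': array([ 1.25857207e+00,  3.53623726e-01,  1.63413488e+00, -8.24672100e-06,
        1.15519466e+00, -2.38297037e-03]), 'qvel': array([-3.12111732e-04, -1.71547146e-03,  6.96695523e-06,  5.76026702e-04,
       -3.70966242e-06, -4.85435556e-04]), 'joint_efforts': array([ 2.77770170e-05, -6.05246615e+01, -3.42072952e+01, -2.69939956e-04,
        9.33078438e-03,  1.72272803e-05]), 'eef_pos': array([190.42316395, 594.81934829, 252.57659233]), 'tcp_rot': array([-3.14023203e+00,  4.29785412e-06,  2.83175471e+00]), 'contact_force': array([ 0.71300805,  0.31362031, -0.38219316]), 'wrist_torque': array([ 0.03411824, -0.01099303,  0.07650089]), 'grasp_force': 0.0, 'opening': 0.9985115166610704}
scene {'fx': 454.80983145255243, 'fy': 454.80983145255243, 'cx': 277.47625235637526, 'cy': 207.37274976057083, 'dist_coeffs': array([-0.07742591,  0.        ,  0.        ,  0.        ,  0.        ]), 'rvec': array([ 1.94953446, -1.13870866,  0.58974224]), 'tvec': array([-374.42818948,  306.57771179,  929.95040549])}
top {'fx': 412.0388824514274, 'fy': 412.0388824514274, 'cx': 282.5252432175287, 'cy': 209.29597779307835, 'dist_coeffs': array([-0.12075965,  0.        ,  0.        ,  0.        ,  0.        ]), 'rvec': array([ 2.17455731, -2.18487262,  0.08276862]), 'tvec': array([-138.46716412,  474.59893657, 1055.13246565])}
wrist {'fx': 312.7906897620978, 'fy': 312.7906897620978, 'cx': 286.5261045316606, 'cy': 209.12984751660764, 'dist_coeffs': array([-0.05948371,  0.        ,  0.        ,  0.        ,  0.        ]), 'rvec': array([-2.33835402, -1.70647873, -0.25082868]), 'tvec': array([-625.17123588,  -36.35957666,  378.31026735])}
```

View pics/scene0.png

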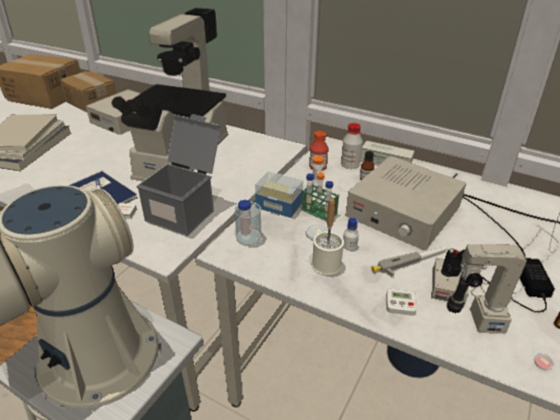

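View pics/top0.png

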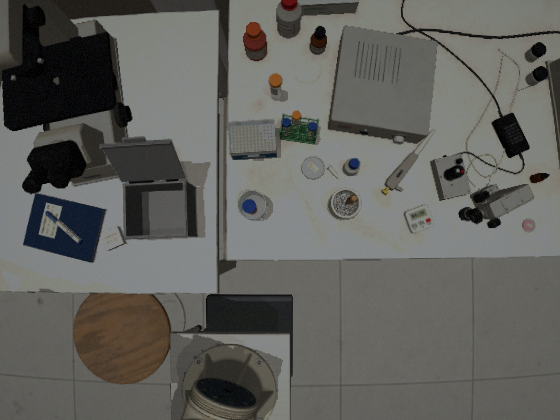

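The scene view shows the blue-capped tube in its beaker at (247,222), the brush pot at (328,250) and the open bin at (177,197). In the top view they are at (250,207), (345,203) and (157,208). The dish is at (312,167), the bottle at (351,166) and the timer at (418,218). I'll enlarge both views.

```bash
cat > h.py <<'E'
import numpy as np,cv2
from scipy.spatial.transform import Rotation as Ro
from rig import r
def P(n):
    p=r.camera_params(n);K=np.array([[p['fx'],0,p['cx']],[0,p['fy'],p['cy']],[0,0,1]])
    return K,p['dist_coeffs'],Ro.from_rotvec(p['rvec']).as_matrix(),np.array(p['tvec'])
def ray(p,uv):
    K,d,R,t=p;q=cv2.undistortPoints(np.array([[uv]],float),K,d)[0,0]
    v=R.T@np.array([q[0],q[1],1]);return -R.T@t,v/np.linalg.norm(v)
def plane(p,uv,z):
    o,v=ray(p,uv);return o+v*(z-o[2])/v[2]
def tri(obs): # [(P,uv)..] -> point, rms gap
    A=np.zeros((3,3));b=np.zeros(3);L=[]
    for p,uv in obs:
        o,v=ray(p,uv);M=np.eye(3)-np.outer(v,v);A+=M;b+=M@o;L.append((M,o))
    x=np.linalg.solve(A,b);return x.round(1),max(np.linalg.norm(M@(x-o)) for M,o in L).round(1)
def proj(p,X):
    K,d,R,t=p;return cv2.projectPoints(np.array(X,float).reshape(-1,3),R,t,K,d)[0][:,0].round(1)
E
python3 - <<'E'
import cv2,numpy as np
a=cv2.imread("pics/scene0.png");b=cv2.imread("pics/top0.png")
f=lambda im,x,y,w,h,k:cv2.resize(im[y:y+h,x:x+w],None,fx=k,fy=k,interpolation=cv2.INTER_CUBIC)
A=f(a,130,105,240,180,3.33);B=f(b,90,130,280,115,2.85)
c=np.zeros((600,800,3),np.uint8)
A=f(a,130,110,245,170,3.2);B=f(b,95,130,280,115,2.85)
cv2.imwrite("pics/A.png",A);cv2.imwrite("pics/B.png",B)
from h import *
S,T=P("scene"),P("top")
def blue(im,x,y,w,h):
    hs=cv2.cvtColor(im,cv2.COLOR_BGR2HSV)[y:y+h,x:x+w]
    m=cv2.inRange(hs,(105,120,50),(130,255,255));yy,xx=np.nonzero(m);print(len(xx),xx.min()+x,xx.max()+x,yy.min()+y,yy.max()+y);return xx.mean()+x,yy.mean()+y
u=blue(a,230,190,35,40);v=blue(b,235,190,35,35);print(u,v,tri([(S,u),(T,v)]))
E
```

```text
129 239 264 195 209
146 242 255 199 212
(np.float64(249.41860465116278), np.float64(203.3953488372093)) (np.float64(248.64383561643837), np.float64(205.67808219178082)) (array([479.6, -67.3, 114.7]), np.float64(8.0))
```

View pics/A.png

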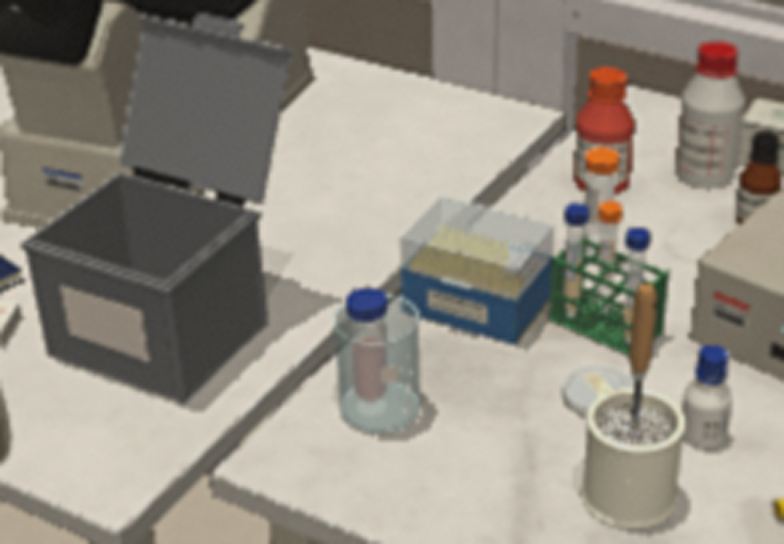

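View pics/B.png

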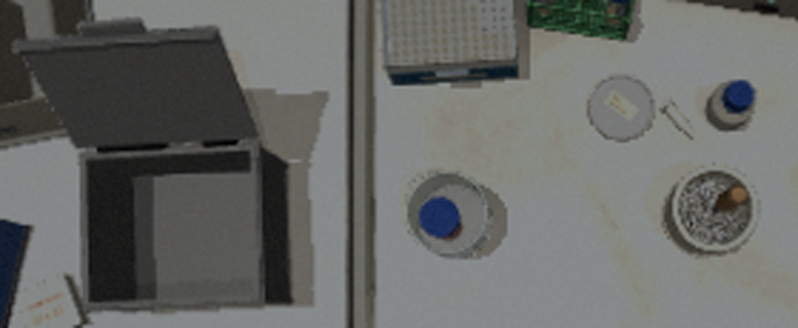

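Crop A shows the cap at (367,303), the beaker rim about x 335–420, the pot rim about x 586–684 at y≈420, the handle top at (647,285), and the lid lip at (215,20). Crop B shows the cap at (440,217), the beaker rim (410–490, 168–257), the pot rim centre at (712,210), and the bin rim corners at (82,150), (262,147), (262,305) and (82,305).

```bash
python3 - <<'E'
from h import *
a=cv2.imread("pics/scene0.png");b=cv2.imread("pics/top0.png")
S,T=P("scene"),P("top")
def comp(im,lo,hi,box):
    x,y,w,h=box;m=cv2.inRange(cv2.cvtColor(im,cv2.COLOR_BGR2HSV)[y:y+h,x:x+w],lo,hi)
    n,l,s,c=cv2.connectedComponentsWithStats(m);k=1+np.argmax(s[1:,4]);print(s[k]+[x,y,0,0,0]);return c[k]+[x,y]
B=((105,120,40),(130,255,255))
u=comp(a,*B,(230,190,28,30));v=comp(b,*B,(235,190,35,35));print('cap',u,v,tri([(S,u),(T,v)]),plane(T,v,114),plane(S,u,112))
A=lambda x,y:(130+x/3.2,110+y/3.2);Bb=lambda x,y:(95+x/2.85,130+y/2.85)
print('bottlecap',tri([(S,A(712,360)),(T,Bb(740,95))]))
print('handle top',tri([(S,A(647,285)),(T,Bb(739,193))]))
print('pot rim',tri([(S,A(635,423)),(T,Bb(712,210))]),plane(T,Bb(712,210),80),plane(S,A(635,423),80))
print('beaker rim',tri([(S,A(377,322)),(T,Bb(450,213))]),plane(T,Bb(450,213),95),plane(S,A(377,322),95))
for n,p,q in [('BL',(120,180),(82,150)),('BR',(260,210),(262,147)),('FR',(168,288),(262,305)),('FL',(28,243),(82,305)),('lip',(215,20),(110,25))]:
    print(n,tri([(S,A(*p)),(T,Bb(*q))]),plane(T,Bb(*q),121))
print('dish',plane(T,Bb(621,107),14),plane(S,A(600,392),14),'timer',plane(T,(418,218),18))
print('lid TL,TR',tri([(S,A(130,20)),(T,Bb(15,45))]),tri([(S,A(285,60)),(T,Bb(220,30))]))
# microscope near parts, top px
for q in [(125,115),(50,150),(40,185),(95,170)]: print(q,plane(T,q,100),plane(T,q,250))
E
```

```text
[239 201  12   9  87]
[242 199  14  14 148]
cap [244.14942529 204.70114943] [248.70945946 205.74324324] (array([476.1, -61.3, 110.6]), np.float64(1.1)) [475.25161277 -60.62540298 114.        ] [475.13631633 -63.26421801 112.        ]
bottlecap (array([ 583.7, -322.1,   79.4]), np.float64(1.1))
handle top (array([ 484.4, -298.1,  204.1]), np.float64(1.5))
pot rim (array([ 483.9, -297.5,   75.8]), np.float64(2.7)) [ 482.20317054 -294.47398367   80.        ] [ 480.96357225 -301.3316573    80.        ]
beaker rim (array([480. , -69.6,  92.2]), np.float64(0.8)) [479.32386576 -69.16277055  95.        ] [477.25375873 -72.45793687  95.        ]
BL (array([535. , 247.5, 106.6]), np.float64(0.9)) [532.36980146 242.53672529 121.        ]
BR (array([533.7,  85. , 123.8]), np.float64(1.5)) [533.3293078   86.94550519 121.        ]
FR (array([402.7,  83.2, 120.6]), np.float64(2.4)) [401.24381408  85.12016758 121.        ]
FL (array([403. , 239.1, 114.5]), np.float64(2.9)) [401.15525732 239.09210165 121.        ]
lip (array([605. , 171. , 256.2]), np.float64(0.4)) [640.2926142  221.75258269 121.        ]
dish [ 584.56679163 -221.45150591   14.        ] [ 578.17052215 -230.20263379   14.        ] timer [ 449.23561941 -497.61263348   18.        ]
lid TL,TR (array([592.5, 254.1, 242.3]), np.float64(4.8)) (array([604.1,  94.8, 235.7]), np.float64(1.7))
(125, 115) [707.7410037  254.84426585 100.        ] [659.43672935 194.38356018 250.        ]
(50, 150) [622.39613414 452.61998077 100.        ] [587.03850658 362.15709293 250.        ]
(40, 185) [532.44371579 475.27894583 100.        ] [510.73169099 381.3787381  250.        ]
(95, 170) [568.26768781 327.18083952 100.        ] [541.12123778 255.74681965 250.        ]
```

View pics/wrist0.png

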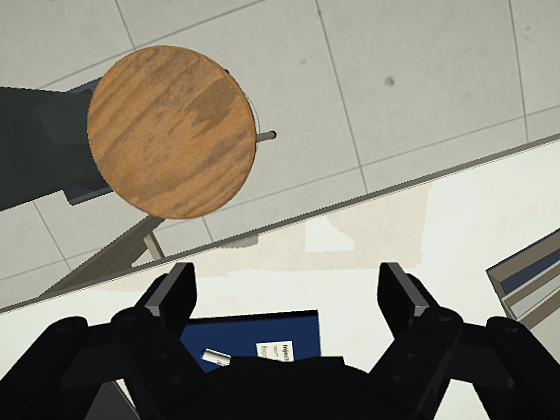

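Heights check out: cap 111, pot rim about 78, brush top about 204, bin rim about 121, lid lip 256. The bin centre is near (467,163) with yaw about 0. Next I turn the tool to yaw π/2 and go above the beaker.

```bash
R='0 0 0.125 0 0 0 1'
python3 steer.py '0 0 0.125 0 0 0 1;0 0 0.125 0 0 0 1;0 0 0.125 0 0 0 1;0 0 0.125 0 0 0 1;0 0 0.125 0 0 0 1' 40
python3 steer.py '0 0 0.125 0 0 0 1;0 0 0.125 0 0 0 1;0 0 0.125 0 0 0 1;0 0 0.125 0 0 0 1;0 0 0.125 0 0 0 1'
python3 steer.py '0 0 0.011 0 0 0 1;0 0 0 -36 16 0 1;0 0 0 -36 16 0 1;0 0 0 -36 16 0 1;0 0 0 -36 16 0 1'
python3 steer.py '0 0 0 -36 16 0 1;0 0 0 -36 16 0 1;0 0 0 -36 16 0 1;0 0 0 -36 16 0 1;0 0 0 -36 16 0 1'
python3 steer.py '0 0 0 -36 16 0 1;0 0 0 -36 16 0 1;0 0 0 -36 16 0 1;0 0 0 -36 16 0 1;0 0 0 -36 16 0 1'
```

```text
clock: 0.57
eef_pos: [190.5, 595.1, 253.0]
tcp_rot: [-3.141, 0.0, 2.201]
contact_force: [-0.6, -0.2, -0.1]
opening: 1.001
grasp_force: 0.0
clock: 0.98
eef_pos: [190.5, 595.1, 253.0]
tcp_rot: [-3.141, 0.001, 1.576]
contact_force: [1.0, 0.6, 0.5]
opening: 1.003
grasp_force: 0.0
clock: 1.4
eef_pos: [254.7, 449.6, 252.9]
tcp_rot: [-3.141, 0.001, 1.576]
contact_force: [1.1, -0.5, -0.0]
opening: 0.999
grasp_force: 0.0
clock: 1.82
eef_pos: [334.8, 269.5, 253.4]
tcp_rot: [3.141, -0.0, 1.575]
contact_force: [0.9, 1.0, 0.1]
opening: 1.0
grasp_force: 0.0
clock: 2.23
eef_pos: [414.9, 89.3, 253.5]
tcp_rot: [3.141, -0.0, 1.575]
contact_force: [0.5, 1.1, 0.0]
opening: 0.998
grasp_force: 0.0
```

```bash
python3 steer.py '0 0 0 -36 5 0 1;0 0 0 -36 0 0 1;0 0 0 -36 0 0 1;0 0 0 -30 0 0 1;0 0 0 0 0 0 1' | grep eef
python3 - <<'E'
from h import *
W=P("wrist");s=r.sense();print(s['eef_pos'],s['tcp_rot'],-W[2].T@W[3],W[2][2])
im=r.grab_frame("wrist")[:,:,::-1];cv2.imwrite("pics/w1.png",im)
print(proj(W,[[475.5,-62,111],[479.5,-70,95],[483,-297,80],[484,-298,204]]))
E
```

```text
eef_pos: [419.4, -50.9, 253.4]
[419.40547774 -50.87861679 253.37869268] [3.14128281e+00 1.69479267e-03 1.57164950e+00] [418.90467351  23.48635554 373.19981476] [ 3.95226519e-04 -2.89047157e-01 -9.57314778e-01]
[[350.4 216. ]
 [350.8 218.8]
 [338.8 391. ]
 [360.9 506.1]]
```

View pics/w1.png

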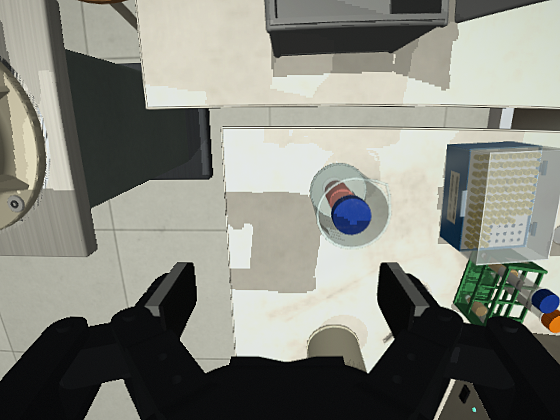

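The wrist view shows the cap at (351,215) where it was predicted, and the beaker rim spanning x 317–388 and y 177–250.

```bash
python3 - <<'E'
from h import *
W=P("wrist");S,T=P("scene"),P("top");im=cv2.imread("pics/w1.png")
m=cv2.inRange(cv2.cvtColor(im,cv2.COLOR_BGR2HSV)[170:260,310:400],(105,150,60),(130,255,255))
n,l,s,c=cv2.connectedComponentsWithStats(m);k=1+np.argmax(s[1:,4]);u=c[k]+[310,170];print(s[k],u,plane(W,u,115),tri([(W,u),(T,(248.7,205.7)),(S,(244.1,204.7))]))
print(plane(W,(352.5,213),95),plane(W,(317,213),95)[0],plane(W,(388,213),95)[0])
E
```

```text
[  23   28   38   36 1093] [351.24428179 215.40256176] [475.23134117 -58.10231801 115.        ] (array([476.5, -60.6, 109.7]), np.float64(1.4))
[480.62508837 -62.19842087  95.        ] 447.3819590745074 514.1609107887757
```

```bash
python3 steer.py '0 0 0 -5 28 0 1;0 0 0 -4.6 28.3 0 1;0 0 0 0 0 40 1;0 0 0 0 0 40 1;0 0 0 0 0 30 1'
python3 steer.py '0 0 0 0 0 26 1;0 0 0 0 0 0 0;0 0 0 0 0 0 0;0 0 0 0 0 0 0;0 0 0 0 0 0 0' 40
python3 steer.py '0 0 0 0 0 0 0;0 0 0 0 0 0 0;0 0 0 0 0 0 0'
```

```text
clock: 3.12
eef_pos: [475.4, -55.3, 141.1]
tcp_rot: [-3.141, -0.0, 1.574]
contact_force: [-0.2, -0.1, -0.1]
opening: 1.0
grasp_force: 0.0
clock: 3.53
eef_pos: [477.2, -56.2, 119.1]
tcp_rot: [3.139, 0.0, 1.572]
contact_force: [-0.2, 0.4, -0.7]
opening: 0.453
grasp_force: 0.0
clock: 3.78
eef_pos: [477.2, -56.5, 119.3]
tcp_rot: [3.138, 0.0, 1.571]
contact_force: [-0.8, -0.0, 4.6]
opening: 0.378
grasp_force: 39.1
```

```bash
python3 steer.py '0 0 0 0 0 -25 0;0 0 0 0 0 -40 0;0 0 0 0 0 -40 0;0 0 0 0 0 -40 0;0 0 0 0 0 -10 0'
python3 steer.py '0 0 0 37 -3 0 0;0 0 0 37 -3 0 0;0 0 0 37 -3 0 0;0 0 0 37 -3 0 0;0 0 0 37 -3 0 0'
python3 steer.py '0 0 0 37 -3 0 0;0 0 0 0 0 0 0'
python3 - <<'E'
from h import *
for n in("scene",):
    im=r.grab_frame(n)[:,:,::-1];cv2.imwrite("pics/s2.png",cv2.resize(im[80:300,100:380],None,fx=2.7,fy=2.7))
E
```

```text
clock: 4.2
eef_pos: [478.7, -56.7, 279.9]
tcp_rot: [3.131, 0.001, 1.571]
contact_force: [1.2, -0.2, -0.2]
opening: 0.375
grasp_force: 39.9
clock: 4.62
eef_pos: [460.6, 130.3, 273.6]
tcp_rot: [3.139, -0.001, 1.57]
contact_force: [1.0, -0.0, -0.6]
opening: 0.376
grasp_force: 39.9
clock: 4.78
eef_pos: [457.5, 171.0, 273.6]
tcp_rot: [3.139, -0.003, 1.574]
contact_force: [-0.8, 0.0, -0.5]
opening: 0.376
grasp_force: 39.9
```

View pics/s2.png

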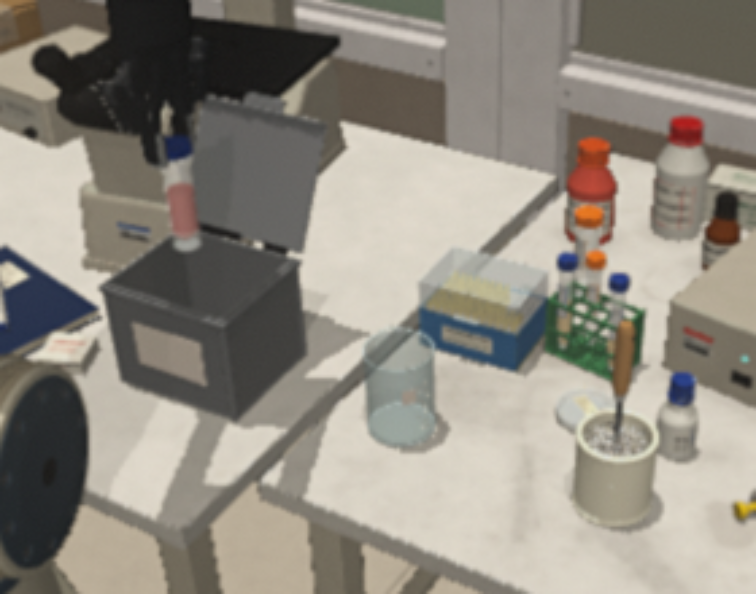

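The picture shows the tube hanging upright above the bin mouth at (182,190) and the beaker still standing. I lower it and let go.

```bash
python3 steer.py '0 0 0 -8 0 35 0;0 0 0 0 0 35 0;0 0 0 0 0 35 0;0 0 0 0 0 28 0;0 0 0 0 0 0 0'
python3 steer.py '0 0 0 0 0 0 0.65;0 0 0 0 0 0 0.65;0 0 0 0 0 0 0.65;0 0 0 0 0 0 0.65'
python3 steer.py '0 0 0 0 0 -30 0.65;0 0 0 0 0 -40 0.65;0 0 0 0 0 -40 0.3;0 0 0 0 0 -40 0;0 0 0 0 0 -40 0'
python3 - <<'E'
from h import *
W=P("wrist");im=r.grab_frame("wrist")[:,:,::-1];cv2.imwrite("pics/w3.png",im)
t=r.grab_frame("top")[:,:,::-1];cv2.imwrite("pics/t3.png",t);cv2.imwrite("pics/w3b.png",np.vstack([im,t])[:,:])
a=cv2.resize(im,(400,300));b=cv2.resize(t[70:260,90:290],(400,380))
c=np.zeros((380,800,3),np.uint8);c[:300,:400]=a;c[:,400:]=b;cv2.imwrite("pics/c3.png",c)
E
```

```text
clock: 5.25
eef_pos: [454.9, 155.7, 135.5]
tcp_rot: [-3.135, 0.003, 1.57]
contact_force: [-1.4, -0.7, -0.8]
opening: 0.376
grasp_force: 40.0
clock: 5.58
eef_pos: [459.2, 157.9, 141.3]
tcp_rot: [3.138, -0.001, 1.571]
contact_force: [-0.4, 0.1, 0.4]
opening: 0.649
grasp_force: 0.0
clock: 6.0
eef_pos: [457.5, 157.6, 332.8]
tcp_rot: [3.139, -0.001, 1.571]
contact_force: [1.1, 0.1, 0.2]
opening: 0.23
grasp_force: 0.0
```

View pics/c3.png

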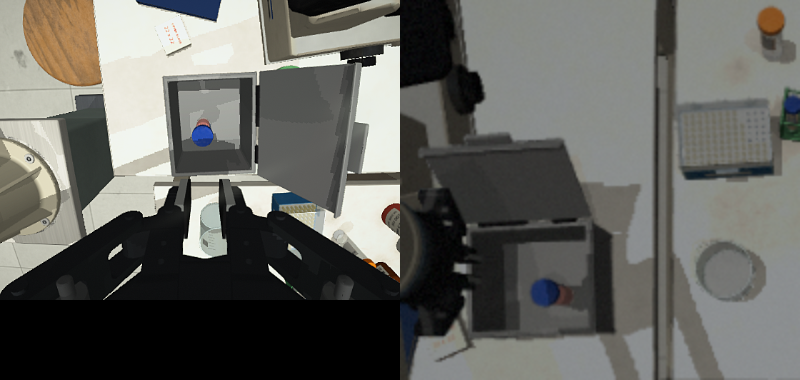

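The combined picture shows the tube standing in the bin: cap at (202,135) in the wrist half and (546,290) in the top half. The microscope knob is near the lid's far side, so I check its position before going behind the lid.

```bash
python3 - <<'E'
from h import *
W,T=P("wrist"),P("top")
print('knob',tri([(W,(507,81)),(T,(124,115))]))
for z in(60,100,150,250): print(z,plane(W,(507,81),z).round(),plane(T,(124,115),z).round())
print('lid lip R/L ends',[plane(W,(x*1.4,y*1.4),245).round() for x,y in((367,125),(358,175),(361,65),(337,215))])
E
```

```text
knob (array([719.6, 272.5,  77.5]), np.float64(6.6))
60 [737. 280.  60.] [721. 274.  60.]
100 [709. 275. 100.] [708. 257. 100.]
150 [674. 269. 150.] [692. 237. 150.]
250 [604. 257. 250.] [660. 197. 250.]
lid lip R/L ends [array([625., 194., 245.]), array([626., 140., 245.]), array([608., 251., 245.]), array([611.,  92., 245.])]
```

```bash
python3 steer.py '0 0 0 3 40 0 0;0 0 0 3 40 0 0;0 0 0 2 40 0 0;0 0 0 0 40 0 0;0 0 0 0 38 0 0'
python3 steer.py '0 0 0 0 0 0 0;0 0 0 0 0 30 0;0 0 0 0 0 30 0;0 0 0 0 0 25 0;0 0 0 0 0 0 0'
python3 steer.py '0 0 0 0 -20 0 0;0 0 0 0 -20 0 0;0 0 0 0 -20 0 0;0 0 0 0 -20 0 0;0 0 0 0 -20 0 0'
```

```text
clock: 6.52
eef_pos: [657.7, 165.6, 329.8]
tcp_rot: [3.14, -0.0, 1.571]
contact_force: [0.2, 0.4, -0.1]
opening: 0.005
grasp_force: 0.0
clock: 6.93
eef_pos: [653.0, 164.9, 239.0]
tcp_rot: [-3.134, 0.002, 1.571]
contact_force: [-1.3, -0.7, -1.5]
opening: -0.003
grasp_force: 0.0
clock: 7.35
eef_pos: [566.3, 164.1, 257.9]
tcp_rot: [3.112, 0.0, 1.572]
contact_force: [8.7, -26.5, 75.2]
opening: 0.001
grasp_force: 38.0
```

```bash
python3 steer.py '0 0 0 0 0 -10 0;0 0 0 0 0 -5 0' 
python3 - <<'E'
from h import *
im=r.grab_frame("wrist")[:,:,::-1];t=r.grab_frame("scene")[:,:,::-1]
a=cv2.resize(im,(400,300));b=cv2.resize(t[80:240,100:300],(400,320))
c=np.zeros((320,800,3),np.uint8);c[:300,:400]=a;c[:,400:]=b;cv2.imwrite("pics/c4.png",c);print(r.sense()['contact_force'])
E
```

```text
clock: 7.52
eef_pos: [557.0, 165.7, 264.6]
tcp_rot: [3.134, -0.002, 1.571]
contact_force: [0.2, 0.1, 0.4]
opening: 0.003
grasp_force: 0.0
[ 0.12866607  0.23612462 -0.2479905 ]
```

View pics/c4.png

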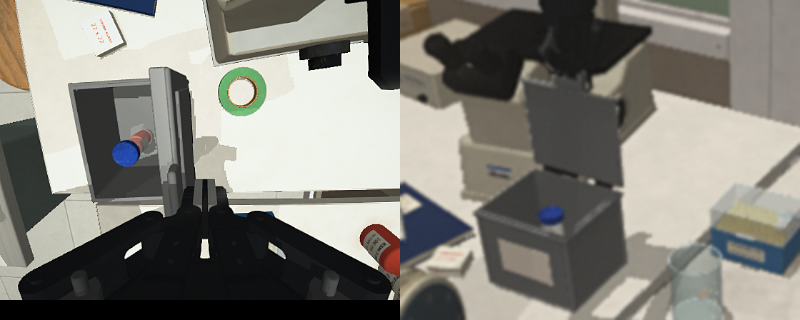

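The lid is now upright with the fingers behind it and unloaded; the earlier load was its lip rising under the gripper. I keep pushing at this greater height.

```bash
python3 steer.py '0 0 0 0 -12 -5 0;0 0 0 0 -12 0 0;0 0 0 0 -12 0 0;0 0 0 0 -12 0 0;0 0 0 0 -12 0 0'
python3 steer.py '0 0 0 0 0 0 0;0 0 0 0 0 -20 0;0 0 0 0 0 -20 0;0 0 0 0 0 -20 0;0 0 0 0 0 0 0'
python3 - <<'E'
from h import *
im=r.grab_frame("wrist")[:,:,::-1];t=r.grab_frame("scene")[:,:,::-1]
a=cv2.resize(im,(400,300));b=cv2.resize(t[80:240,100:300],(400,320))
c=np.zeros((320,800,3),np.uint8);c[:300,:400]=a;c[:,400:]=b;cv2.imwrite("pics/c5.png",c);cv2.imwrite("pics/w5.png",im)
E
```

```text
clock: 8.03
eef_pos: [493.9, 165.6, 263.6]
tcp_rot: [-3.14, 0.0, 1.571]
contact_force: [-0.2, -0.2, 0.8]
opening: 0.003
grasp_force: 0.0
clock: 8.45
eef_pos: [497.5, 166.3, 328.1]
tcp_rot: [3.136, -0.002, 1.571]
contact_force: [1.3, -0.5, 0.7]
opening: 0.002
grasp_force: 0.0
```

View pics/c5.png

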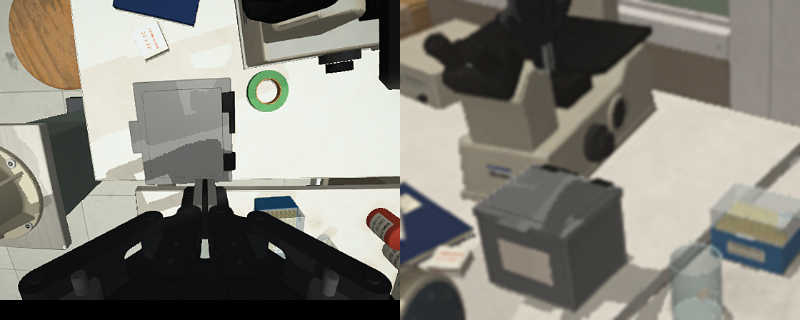

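The lid is shut and the tube is inside. From here I only measure numerically: wrist pictures over the beaker, then over the pot.

```bash
python3 steer.py '0 0 0 -37 -3 0 1;0 0 0 -37 -3 0 1;0 0 0 -37 -3 0 1;0 0 0 -37 -3 0 1;0 0 0 -37 -3 0 1' | grep eef
python3 steer.py '0 0 0 0 0 0 1;0 0 0 0 0 0 1' | grep eef
cat > circ.py <<'E'
from h import *
def circ(im,W,X,z,rad,tag):
    c=proj(W,X)[0];e=proj(W,np.array(X)+[rad,0,0])[0];rp=np.linalg.norm(e-c)
    x0,y0=(c-90).astype(int).clip(0);g=cv2.cvtColor(im[y0:y0+180,x0:x0+180],cv2.COLOR_BGR2GRAY)
    g=cv2.resize(cv2.createCLAHE(3).apply(g),None,fx=2,fy=2)
    h=cv2.HoughCircles(g,cv2.HOUGH_GRADIENT,1.5,8,param1=120,param2=25,minRadius=int(rp*1.8),maxRadius=int(rp*2.2))
    print(tag,'pred',c,'rp',rp.round(1))
    if h is not None:
        for q in h[0][:6]: u=q[:2]/2+[x0,y0];print(u.round(1),(q[2]/2).round(1),plane(W,u,z).round(1))
E
python3 - <<'E'
from circ import *
T=P("top");t=r.grab_frame("top")[:,:,::-1].copy();cv2.imwrite("pics/t6.png",t)
W=P("wrist");im=r.grab_frame("wrist")[:,:,::-1].copy();cv2.imwrite("pics/w6.png",im);np.save("pics/w6.npy",np.array(W,object),allow_pickle=True)
circ(im,W,[480,-67,95],95,34,'beaker w');circ(t,T,[480,-67,95],95,34,'beaker t');circ(t,T,[483,-297,80],80,35,'pot t')
print('t3 rim guess',plane(T,(252.5,205),95))
E
```

```text
eef_pos: [479.8, -20.8, 323.0]
eef_pos: [480.1, -21.0, 323.1]
beaker w pred [287.  222.9] rp 28.8
[288.9 220.1] 27.8 [482.3 -63.6  95. ]
[289.6 215.6] 31.0 [483.1 -58.   95. ]
[288.9 210.4] 30.2 [482.3 -51.6  95. ]
[287.4 223.9] 30.2 [480.5 -68.2  95. ]
[293.4 219.4] 26.1 [487.5 -62.6  95. ]
[292.6 208.1] 29.4 [486.6 -48.9  95. ]
beaker t pred [252.  204.5] rp 14.0
[251.6 204.4] 13.7 [480.2 -66.1  95. ]
[254.6 208.1] 12.9 [471.1 -73.4  95. ]
pot t pred [345.8 203.4] rp 14.1
[345.4 204.1] 14.2 [ 481.1 -295.8   80. ]
[341.6 206.4] 13.4 [ 475.6 -286.4   80. ]
[422.6 223.6] 15.0 [ 431.7 -488.5   80. ]
t3 rim guess [478.68836891 -68.20546457  95.        ]
```

```bash
python3 steer.py '0 0 0 -40 0 0 1;0 0 0 -40 0 0 1;0 0 0 -40 0 0 1;0 0 0 -40 0 0 1;0 0 0 -40 0 0 1' | grep eef
python3 steer.py '0 0 0 0 0 0 1;0 0 0 0 0 0 1' | grep eef
python3 - <<'E'
from circ import *
T=P("top");S=P("scene");W=P("wrist");im=r.grab_frame("wrist")[:,:,::-1].copy();cv2.imwrite("pics/w7.png",im)
circ(im,W,[482,-296,80],80,35,'pot w')
def wood(im,box,tag):
    x,y,w,h=np.array(box).astype(int);m=cv2.inRange(cv2.cvtColor(im,cv2.COLOR_BGR2HSV)[y:y+h,x:x+w],(4,90,40),(22,255,255))
    n,l,s,c=cv2.connectedComponentsWithStats(m);k=1+np.argmax(s[1:,4]);print(tag,s[k]+[x,y,0,0,0])
    q=np.argwhere(l==k)[:,::-1]+[x,y];return q
c=proj(W,[[484,-298,203],[484,-298,130]]);print(c)
qw=wood(im,(c[0][0]-60,c[0][1]-60,120,min(120,420-c[0][1]+60)),'w')
s=cv2.imread("pics/scene0.png");t=cv2.imread("pics/top0.png")
qs=wood(s,(315,185,30,45),'s');qt=wood(t,(335,185,30,30),'t')
for n,q in(('w',qw),('s',qs),('t',qt)):
    l=cv2.fitLine(q.astype(np.float32),cv2.DIST_L2,0,.01,.01).ravel();d=(q-l[2:])@l[:2];print(n,l.round(3),(l[2:]+l[:2]*d.min()).round(1),(l[2:]+l[:2]*d.max()).round(1))
E
```

```text
eef_pos: [481.2, -219.6, 323.9]
eef_pos: [481.1, -219.7, 323.5]
pot w pred [287.9 240.9] rp 27.9
[290.4 224.6] 25.9 [ 485.1 -274.4   80. ]
[291.1 241.9] 29.2 [ 486.1 -297.3   80. ]
[296.4 215.6] 30.0 [ 492.4 -262.8   80. ]
[297.9 211.9] 25.9 [ 494.2 -258.    80. ]
[293.4 219.4] 27.6 [ 488.8 -267.6   80. ]
[288.9 245.6] 26.7 [ 483.3 -302.4   80. ]
[[290.6 296.5]
 [289.8 260. ]]
w [283 254  18  46 681]
s [326 199   9  27 174]
t [346 195  11   9  65]
w [3.10000e-02 1.00000e+00 2.90849e+02 2.76507e+02] [290.1 253.9] [291.5 299. ]
s [ 8.70000e-02 -9.96000e-01  3.30397e+02  2.11523e+02] [329.2 225.1] [331.5 198.9]
t [  0.836  -0.548 351.477 199.2  ] [346.6 202.4] [355.9 196.3]
```

```bash
python3 - <<'E'
from h import *
T=P("top");S=P("scene");W=P("wrist")
w,s,t=(290.85,276.5),(330.4,211.5),(351.5,199.2)
print('mid',tri([(W,w),(S,s),(T,t)]),tri([(S,s),(T,t)]),[plane(p,q,166).round(1) for p,q in((W,w),(S,s),(T,t))])
print('low',[plane(p,q,130).round(1) for p,q in((W,(290.1,255)),(S,(329.3,224)),(T,(347.5,201.8)))])
print('top',[plane(p,q,202).round(1) for p,q in((W,(291.3,296)),(S,(331.4,199.8)),(T,(354.5,197.2)))])
E
```

```text
mid (array([ 484.7, -296.9,  168. ]), np.float64(1.0)) (array([ 484.5, -297.2,  168.7]), np.float64(0.7)) [array([ 484.7, -297.3,  166. ]), array([ 488.5, -296.4,  166. ]), array([ 484.4, -296.9,  166. ])]
low [array([ 484.3, -290.7,  130. ]), array([ 487.3, -296.9,  130. ]), array([ 482. , -293.4,  130. ])]
top [array([ 484.7, -296.8,  202. ]), array([ 484.7, -297.7,  202. ]), array([ 485. , -297.6,  202. ])]
```

The handle axis is at about (484.6,-297) and vertical, mid height 168 as expected. I go over it.

```bash
python3 steer.py '0 0 0 -39 1.7 0 1;0 0 0 -38.3 1.8 0 1;0 0 0 0 0 20 1;0 0 0 0 0 20 1;0 0 0 0 0 0 1' | grep eef
python3 steer.py '0 0 0 0 0 0 1;0 0 0 0 0 0 1' | grep eef
```

```text
eef_pos: [483.3, -293.9, 280.5]
eef_pos: [485.2, -295.3, 285.2]
```

```bash
python3 steer.py '0 0 0 -1.5 0 25 1;0 0 0 0 0 30 1;0 0 0 0 0 30 1;0 0 0 0 0 24 1;0 0 0 0 0 0 1'
python3 steer.py '0 0 0 0 0 0 0;0 0 0 0 0 0 0;0 0 0 0 0 0 0;0 0 0 0 0 0 0;0 0 0 0 0 0 0' 60
python3 steer.py '0 0 0 0 0 0 0;0 0 0 0 0 0 0;0 0 0 0 0 0 0;0 0 0 0 0 0 0'
```

```text
clock: 10.87
eef_pos: [482.9, -296.2, 172.3]
tcp_rot: [-3.137, -0.003, 1.572]
contact_force: [0.2, 0.2, 0.3]
opening: 0.999
grasp_force: 0.0
clock: 11.28
eef_pos: [485.0, -298.5, 176.7]
tcp_rot: [3.14, 0.001, 1.571]
contact_force: [-0.0, -1.7, -0.6]
opening: 0.301
grasp_force: 0.0
clock: 11.62
eef_pos: [485.0, -298.6, 176.5]
tcp_rot: [3.14, 0.001, 1.571]
contact_force: [-1.4, 0.9, 7.0]
opening: 0.184
grasp_force: 58.7
```

```bash
python3 steer.py '0 0 0 0 0 -15 0;0 0 0 0 0 -35 0;0 0 0 0 0 -40 0;0 0 0 0 0 -40 0;0 0 0 0 0 0 0'
python3 steer.py '0 0 0 35 0 0 0;0 0 0 35 0 0 0;0 0 0 35 -2 0 0;0 0 0 35 -2 0 0;0 0 0 35 0 0 0' | grep -E 'eef|force'
python3 steer.py '0 0 0 35 0 0 0;0 0 0 22 0 0 0;0 0 0 0 0 0 0;0 0 0 0 0 0 0;0 0 0 0 0 0 0'
python3 - <<'E'
from circ import *
T=P("top");S=P("scene");s=r.grab_frame("scene")[:,:,::-1].copy();t=r.grab_frame("top")[:,:,::-1].copy();cv2.imwrite("pics/s8.png",s);cv2.imwrite("pics/t8.png",t)
circ(t,T,[480,-67,95],95,34,'beaker t');circ(t,T,[483,-297,80],80,35,'pot t')
# bristle end in scene: difference from the empty-beaker top view
e=r.sense()['eef_pos'];b=e-[0,0,168.5];print(e,proj(S,[b,b+[0,0,78],e])) 
d=cv2.absdiff(s,cv2.imread("pics/scene0.png")).max(2)
c=proj(S,[b])[0];x,y=c.astype(int);np.set_printoptions(linewidth=200)
g=cv2.cvtColor(s,cv2.COLOR_BGR2GRAY)
for yy in range(y-34,y+16,4): print(yy,g[yy,x-28:x+30:2])
E
```

```text
clock: 12.03
eef_pos: [487.2, -300.0, 313.6]
tcp_rot: [3.132, 0.006, 1.571]
contact_force: [1.3, -1.0, 0.1]
opening: 0.181
grasp_force: 58.8
eef_pos: [479.6, -121.8, 305.2]
contact_force: [1.7, 0.8, -1.0]
grasp_force: 58.8
clock: 12.87
eef_pos: [480.3, -66.5, 305.3]
tcp_rot: [3.142, 0.0, 1.571]
contact_force: [-0.7, 0.2, -1.0]
opening: 0.181
grasp_force: 58.8
beaker t pred [252.  204.5] rp 14.0
[313.1 169.1] 12.8 [ 565.9 -216.1   95. ]
pot t pred [345.8 203.4] rp 14.1
[345.4 204.1] 13.4 [ 481.1 -295.8   80. ]
[339.4 205.6] 13.4 [ 477.5 -280.9   80. ]
[315.4 168.9] 13.2 [ 569.2 -222.8   80. ]
[480.38027666 -66.99260331 305.229353  ] [[246.1 196.2]
 [245.  170. ]
 [243.6 137. ]]
162 [218 217 215 215 215 214 213 214 215 217 216 217 214  77 160 220 219 218 218 216 216 215 215 215 215 216 214 214 215]
166 [216 217 216 216 214 213 214 214 216 217 215 215 215  93 148 220 217 216 216 216 215 217 216 216 217 213 215 214 213]
170 [216 218 218 216 214 214 216 216 213 214 198 201 198 114 138 214 181 194 212 212 216 211 213 216 216 214 215 213 215]
174 [214 216 216 218 218 217 219 214 198 190 192
[... 471 characters left out ...]
6 214 219 196 165 173 179 137 126 161 167 149 196 157 135 128 130 131 126 130 133 127 134]
194 [215 214 213 207 197 197 210 217 193 192 165 178 159 138 147 132 133 183 141 103 109 129 134 136 133 132 133 130 130]
198 [195 193 193 194 194 193 192 192 197 209 211 199 198 174 196 159 143 137 110  77  68  70  67  68  67 104 138 161 167]
202 [193 195 194 193 192 192 195 194 193 192 192 189 184 181 146 141 140 133 110  91  67  69  69 132 113 113 103  86  72]
206 [194 195 196 197 196 196 196 195 193 168 147 148 121 116 119  98 131 162 153 100 110 110  65  90 109 118 125 133 134]
210 [196 195 196 196 196 195 194 195 195 126 109 112 114 101 143 160 158 156 153 156 156 171 190 141  98  73  68  66  68]
```

The brush hangs upright over the beaker and its bristle end matches the prediction. I lower it with a force check at the mouth.

```bash
python3 steer.py '0 0 0 0 0 25 0;0 0 0 0 0 18 0;0 0 0 0 0 10 0;0 0 0 0 0 5 0;0 0 0 0 0 0 0' | grep -E 'eef|force|rot'
python3 steer.py '0 0 0 0 0 8 0;0 0 0 0 0 8 0;0 0 0 0 0 8 0;0 0 0 0 0 0 0' | grep -E 'eef|force|rot'
```

```text
eef_pos: [479.9, -66.7, 246.4]
tcp_rot: [-3.14, -0.0, 1.57]
contact_force: [-0.9, -0.1, -0.1]
grasp_force: 58.7
eef_pos: [479.6, -66.0, 221.8]
tcp_rot: [-3.14, -0.0, 1.571]
contact_force: [-0.1, 0.2, -1.5]
grasp_force: 58.8
```

```bash
python3 steer.py '0 0 0 0 0 15 0;0 0 0 0 0 15 0;0 0 0 0 0 10 0;0 0 0 0 0 4 0;0 0 0 0 0 0 0' | grep -E 'eef|force|rot'
python3 steer.py '0 0 0 0 0 0 0;0 0 0 0 0 0 0' | grep -E 'eef|force|rot'
```

```text
eef_pos: [479.8, -66.0, 178.5]
tcp_rot: [-3.14, -0.0, 1.571]
contact_force: [-0.5, 0.9, -0.1]
grasp_force: 58.8
eef_pos: [480.9, -66.2, 179.9]
tcp_rot: [3.141, 0.0, 1.571]
contact_force: [0.0, 0.6, -1.7]
grasp_force: 58.8
```

```bash
python3 steer.py '0 0 0 0 0 3 0;0 0 0 0 0 2 0;0 0 0 0 0 2 0;0 0 0 0 0 0 0' | grep -E 'eef|force|rot'
python3 steer.py '0 0 0 0 0 -20 0;0 0 0 0 0 -22 0;0 0 0 0 0 -20 0;0 0 0 0 0 -12 0;0 0 0 0 0 0 0' | grep -E 'eef|force|rot'
```

```text
eef_pos: [480.7, -66.2, 172.5]
tcp_rot: [3.141, 0.0, 1.571]
contact_force: [-0.4, 0.2, 0.9]
grasp_force: 59.1
eef_pos: [481.8, -66.4, 248.8]
tcp_rot: [3.137, 0.001, 1.571]
contact_force: [-0.5, 0.3, -0.8]
grasp_force: 58.9
```

```bash
python3 steer.py '0 0 0 0 0 20 0;0 0 0 0 0 22 0;0 0 0 0 0 20 0;0 0 0 0 0 11 0;0 0 0 0 0 0 0' | grep -E 'eef|force|rot'
python3 steer.py '0 0 0 0 0 0 0;0 0 0 0 0 0 0' | grep -E 'eef|force|rot'
python3 steer.py '0 0 0 0 0 -20 0;0 0 0 0 0 -22 0;0 0 0 0 0 -20 0;0 0 0 0 0 -12 0;0 0 0 0 0 0 0' | grep -E 'eef|force|rot'
python3 steer.py '0 0 0 0 0 0 0;0 0 0 0 0 0 0' | grep -E 'eef|force|rot'
python3 steer.py '0 0 0 0 0 20 0;0 0 0 0 0 22 0;0 0 0 0 0 20 0;0 0 0 0 0 12 0;0 0 0 0 0 0 0' | grep -E 'eef|force|rot'
python3 steer.py '0 0 0 0 0 0 0;0 0 0 0 0 0 0' | grep -E 'eef|force|rot'
```

```text
eef_pos: [479.7, -66.1, 171.3]
tcp_rot: [-3.14, -0.0, 1.571]
contact_force: [-1.2, 0.2, -0.6]
grasp_force: 58.9
eef_pos: [479.8, -66.1, 172.5]
tcp_rot: [-3.14, -0.0, 1.571]
contact_force: [0.1, 1.0, -0.4]
grasp_force: 58.9
eef_pos: [481.7, -66.3, 249.7]
tcp_rot: [3.137, 0.001, 1.571]
contact_force: [-0.6, -0.1, -0.6]
grasp_force: 59.0
eef_pos: [479.7, -66.0, 246.3]
tcp_rot: [-3.14, -0.0, 1.571]
contact_force: [-0.6, -0.7, -1.5]
grasp_force: 59.0
eef_pos: [478.8, -65.9, 170.4]
tcp_rot: [-3.137, -0.001, 1.571]
contact_force: [0.2, -0.3, -0.2]
grasp_force: 58.9
eef_pos: [479.7, -66.1, 172.4]
tcp_rot: [-3.14, -0.0, 1.571]
contact_force: [-0.3, 0.1, 0.1]
grasp_force: 59.0
```

```bash
python3 steer.py '0 0 0 0 0 -20 0;0 0 0 0 0 -22 0;0 0 0 0 0 -20 0;0 0 0 0 0 -12 0;0 0 0 0 0 0 0' | grep -E 'eef|force|rot'
python3 - <<'E'
from h import *
S=P("scene");s=r.grab_frame("scene")[:,:,::-1].copy();cv2.imwrite("pics/s9.png",s)
# beaker lower part compared with the earlier view (empty beaker, brush above)
a=cv2.imread("pics/s8.png");d=cv2.absdiff(a,s).max(2)
print(proj(S,[[480,-67,0],[480,-67,95]]))
for y in range(195,250,4): print(y,d[y,225:275:3])
E
```

```text
eef_pos: [481.7, -66.4, 249.8]
tcp_rot: [3.137, 0.001, 1.571]
contact_force: [0.3, 0.3, -0.5]
grasp_force: 59.0
[[247.8 237.6]
 [246.6 209.5]]
195 [24 18  8  2 29  9 17 22  7 17 14  8  1  1  1  1  1]
199 [ 1  1  1  8 19 60 68 58 16 40 40  8  2  2  1  1  1]
203 [ 1  2  2  1  9 72 26 24 59 42 25  4  1  1  1  3  2]
207 [ 1  0  2  1 14  9 55 14 20 10 15 25 26  2  2  2  0]
211 [ 1  1  2 34  4 59 36 38 34 13  7  9  5  1  0  1  2]
215 [ 1  2  1  4  7  4  2  6 10  8  6  2  5  1  1  1  2]
219 [ 1  1  1  4  4  1  1  1  5  3  2  4 14  1  3  0  1]
223 [ 2  1  1 23  5  1  3  1  1  3  1  5 17  1  1  1  2]
227 [ 4  1  0 14  6  2  2  1  1  2  1  4 16  1  1  1  2]
231 [ 9 10 18  5  4  3  3  2  1  3  2 15 26  2 20 55 20]
235 [ 2  1  3 10  2  2  1  1  2  1  5  3 11 10  4  1  1]
239 [2 2 1 4 2 2 1 1 2 1 4 2 3 1 1 2 3]
243 [ 2  1  1  1 10  4  8  2  0  8  1  2  1  1  1  1  1]
247 [ 1  1  1  1  2  1  1 48  5  1  1  1  1  0  1  3  1]
```

The beaker has not moved. Now I lift the brush out and return it to the pot.

```bash
python3 steer.py '0 0 0 0 0 -20 0;0 0 0 0 0 -40 0;0 0 0 -35 0 0 0;0 0 0 -35 1 0 0;0 0 0 -35 1 0 0' | grep -E 'eef|force|rot'
python3 steer.py '0 0 0 -35 1 0 0;0 0 0 -35 1 0 0;0 0 0 -35 1 0 0;0 0 0 -22 0 0 0;0 0 0 0 0 0 0' | grep -E 'eef|force|rot'
python3 steer.py '0 0 0 0 0 0 0;0 0 0 0 0 0 0' | grep -E 'eef|force|rot'
python3 - <<'E'
from circ import *
T=P("top");t=r.grab_frame("top")[:,:,::-1].copy();cv2.imwrite("pics/t10.png",t)
circ(t,T,[480,-67,95],95,34,'beaker t')
a=cv2.imread("pics/t8.png");b=cv2.imread("pics/t6.png")
circ(a,T,[483,-297,80],80,35,'pot empty, before');circ(b,T,[483,-297,80],80,35,'pot full, before')
E
```

```text
eef_pos: [482.1, -171.9, 306.7]
tcp_rot: [-3.142, -0.0, 1.573]
contact_force: [1.4, 0.6, -0.9]
grasp_force: 58.9
eef_pos: [484.7, -301.8, 305.4]
tcp_rot: [-3.14, 0.001, 1.568]
contact_force: [-0.6, 0.2, -0.4]
grasp_force: 59.0
eef_pos: [484.8, -297.4, 306.0]
tcp_rot: [-3.14, -0.002, 1.57]
contact_force: [-0.1, -0.6, -0.9]
grasp_force: 59.0
beaker t pred [252.  204.5] rp 14.0
[252.4 205.1] 14.5 [478.4 -67.9  95. ]
[244.1 134.6] 13.7 [653.2 -47.   95. ]
[258.4 208.9] 14.5 [469.2 -82.5  95. ]
[311.6 170.6] 12.9 [ 562.2 -212.4   95. ]
pot empty, before pred [345.8 203.4] rp 14.1
[345.4 204.1] 13.4 [ 481.1 -295.8   80. ]
[339.4 205.6] 13.4 [ 477.5 -280.9   80. ]
[315.4 168.9] 13.2 [ 569.2 -222.8   80. ]
pot full, before pred [345.8 203.4] rp 14.1
[345.4 204.1] 14.2 [ 481.1 -295.8   80. ]
[341.6 206.4] 13.4 [ 475.6 -286.4   80. ]
[422.6 223.6] 15.0 [ 431.7 -488.5   80. ]
```

```bash
python3 steer.py '0 0 0 -1 0 30 0;0 0 0 0 0 18 0;0 0 0 0 0 8 0;0 0 0 0 0 8 0;0 0 0 0 0 0 0' | grep -E 'eef|force|rot'
python3 steer.py '0 0 0 0 0 8 0;0 0 0 0 0 8 0;0 0 0 0 0 8 0;0 0 0 0 0 0 0' | grep -E 'eef|force|rot'
python3 steer.py '0 0 0 0 0 12 0;0 0 0 0 0 12 0;0 0 0 0 0 10 0;0 0 0 0 0 4 0;0 0 0 0 0 0 0' | grep -E 'eef|force|rot'
python3 steer.py '0 0 0 0 0 1 0;0 0 0 0 0 1 0;0 0 0 0 0 0 0' | grep -E 'eef|force|rot'
```

```text
eef_pos: [485.0, -298.2, 242.2]
tcp_rot: [-3.14, -0.001, 1.572]
contact_force: [-0.0, 0.7, -1.1]
grasp_force: 58.9
eef_pos: [484.7, -298.7, 217.7]
tcp_rot: [-3.14, -0.001, 1.571]
contact_force: [-0.5, -0.2, -1.1]
grasp_force: 58.9
eef_pos: [484.5, -298.7, 179.6]
tcp_rot: [-3.139, -0.001, 1.571]
contact_force: [-0.6, 0.3, -1.4]
grasp_force: 58.9
eef_pos: [485.6, -299.3, 179.6]
tcp_rot: [3.141, 0.0, 1.571]
contact_force: [-0.0, -0.6, -1.1]
grasp_force: 58.9
```

```bash
python3 steer.py '0 0 0 0 0 1.5 0;0 0 0 0 0 1.5 0;0 0 0 0 0 0 0;0 0 0 0 0 0 0' | grep -E 'eef|force|rot'
python3 steer.py '0 0 0 0 0 0 0.35;0 0 0 0 0 0 0.5;0 0 0 0 0 0 0.7;0 0 0 0 0 0 1;0 0 0 0 0 0 1' | grep -E 'eef|force|open'
python3 steer.py '0 0 0 0 0 0 1;0 0 0 0 0 0 1' | grep -E 'eef|force|open'
python3 steer.py '0 0 0 0 0 -25 1;0 0 0 0 0 -35 1;0 0 0 0 0 -40 1;0 0 0 0 0 -40 1;0 0 0 40 0 0 1' | grep -E 'eef|force|open'
python3 steer.py '0 0 0 38.4 0 0 1;0 0 0 0 0 0 1;0 0 0 0 0 0 1;0 0 0 0 0 0 1;0 0 0 0 0 0 1' | grep -E 'eef|force|open'
cat > ck.py <<'E'
from circ import *
T=P("top");S=P("scene");W=P("wrist")
im=r.grab_frame("wrist")[:,:,::-1].copy();s=r.grab_frame("scene")[:,:,::-1].copy();t=r.grab_frame("top")[:,:,::-1].copy()
def wood(im,box):
    x,y,w,h=np.array(box).astype(int);m=cv2.inRange(cv2.cvtColor(im,cv2.COLOR_BGR2HSV)[y:y+h,x:x+w],(4,90,40),(22,255,255))
    n,l,q,c=cv2.connectedComponentsWithStats(m);k=1+np.argmax(q[1:,4]);return q[k]+[x,y,0,0,0],c[k]+[x,y]
a,u=wood(s,(310,185,40,45));b,v=wood(t,(330,180,40,40));print(a,u,b,v,tri([(S,u),(T,v)]))
c=proj(W,[[484,-298,203]])[0];a,w=wood(im,(c[0]-60,c[1]-60,120,100));print(a,w,tri([(S,u),(T,v),(W,w)]))
s0=cv2.imread("pics/scene0.png");t0=cv2.imread("pics/top0.png")
for n,x,y0,k in(('pot',S,(305,222,45,55),(s0,s)),('dish/bottle',S,(335,215,30,40),(s0,s)),('timer',S,(380,285,45,35),(s0,s)),('bin',S,(140,160,75,75),(cv2.imread("pics/s8.png"),s))):
    X,Y,w_,h_=y0;d=cv2.absdiff(k[0],k[1]).max(2)[Y:Y+h_,X:X+w_];print(n,d.mean().round(1),(d>40).mean().round(3))
print(r.sense()['clock'])
E
python3 ck.py
```

```text
eef_pos: [485.4, -299.1, 176.3]
tcp_rot: [3.142, 0.0, 1.571]
contact_force: [-0.2, 1.1, -1.2]
grasp_force: 58.9
eef_pos: [485.4, -299.2, 176.3]
contact_force: [-0.1, 0.2, 0.2]
opening: 0.877
grasp_force: 0.0
eef_pos: [485.4, -299.2, 176.3]
contact_force: [0.9, 0.4, 0.4]
opening: 0.998
grasp_force: 0.0
eef_pos: [488.9, -264.8, 324.6]
contact_force: [2.0, 0.8, 1.2]
opening: 1.0
grasp_force: 0.0
eef_pos: [485.4, -221.5, 316.1]
contact_force: [0.3, -0.2, -0.4]
opening: 0.998
grasp_force: 0.0
[326 199   9  27 171] [330.21052632 211.68421053] [348 200   7   4  17] [351.11764706 201.47058824] (array([ 479.8, -297.1,  170.8]), np.float64(2.1))
[277 255  19  47 729] [285.90809328 278.24691358] (array([ 482.1, -296.8,  169. ]), np.float64(3.4))
pot 16.8 0.135
dish/bottle 9.3 0.018
timer 8.7 0.0
bin 3.2 0.0
21.6333
```

The handle has the same outline in the scene view as at the start, and the bin hasn't changed since it was shut. The robot touches nothing, so I hand in.

```bash
python3 -c "
from rig import r
print(r.sign_off())"
```

```text
the job is handed in; nothing more can be done
None
```

I handed the job in after about 22 s of robot time. The tube is in the bin with the lid shut, the beaker got three full strokes, and the brush is back in its pot. `sign_off` returned no verdict, and after ten pictures my last checks were numeric only. The highest wrist force was about 80 N, while pushing the lid.

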